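# Clamp the mixing pot in the bench pot clamp

## Task

The mixing pot must be held for scraping out: release the cam lever of the bench pot clamp by swinging it up and over, then slide the plunger rod forward by its knob until its pad has pushed the pot home into the V of the back stop and bears on it snugly, without squashing the thin-walled pot. Then flip the lever back over centre, fully down, so that the rod stays locked and the pot stays gripped upright between pad and V, and let go; leave the glass rod, the syringe and the amber jar where they are.

Things in the scene. Friction and masses are not known exactly. Their poses are not given: they have to be found in the camera images.
- pot_clamp: Fixed bench clamp on an aluminium base plate 328 x 130 x 12 mm, from 46 mm behind to 282 mm in front of its origin. Grey guide block (50 x 46 mm, top 88 mm above the worktop; fork cheeks to 120 mm) with the lever on top. Origin on the worktop below the lever's hub; +x is the way the rod slides towards the pot, +y the side to which the locked lever points, z up
- back_stop: Fixed grey back stop, bolted 148 to 156 mm in front of pot_clamp's origin; axes as pot_clamp, origin at the top of the base plate. It carries a V saddle: two white nylon faces 80 degrees apart at rod height, open towards the pad. A locked spindle sets the saddle; its setting is not measured: a pot home in the V has its axis up to 10 mm before or behind this origin, on pot_clamp's x axis
- mixing_pot: Loose open pale plastic pot, 116 mm across the rim, 141 mm high, 0.15 to 0.3 kg; radius 54 to 56 mm at rod height. Origin under its centre. Starts upright between pad and V, 7 to 40 mm short of home and up to 6 mm to one side. Slides with under 1 N; may hang on one face of the V until the pad presses with 6 to 8 N, then centres. Home, it stops hard; over 20 N from the pad squashes it
- clamp_lever (a joint): Cam lever, rad, about pot_clamp's +x axis through lever_hinge. 0 = locked, handle level along pot_clamp's +y; 1.57 = straight up; 2.1 = leaning to -y, open stop. Sprung over centre at 0.3: let go above 0.5 it flies open (rests at 1.7 to 2.1), below 0.15 it snaps shut. Grips the rod below about 0.7, rod free above 1.2. Takes up to 7 N at lever_grip: opening below 0.3, closing from 1.3 to 0.4
- clamp_rod: The sliding plunger rod (16 mm thick) with its white nylon pad (40 mm wide, 34 mm high) at the front. Origin in the middle of the pad's front face, 72 mm above the worktop; axes as pot_clamp. Starts locked 58 to 66 mm in front of pot_clamp's origin, can slide to 120 mm. Once free it slides against a steady drag of 4 N, stays where it is left and keeps up to 4 N of push on a seated pot
- rod_knob (a point): Middle of the black knurled knob on the rod's rear end, 183 mm behind clamp_rod's origin, 72 mm above the worktop: a cylinder along the rod, 29 mm in diameter, 28 mm long, free all round
- lever_hinge (a point): Fixed point on the lever's pivot axis, 106 mm above the worktop, straight above pot_clamp's origin
- lever_grip (a point): On the outer half of the lever's black handle, 75 mm from the pivot axis. The handle is 14 mm wide along pot_clamp's x, 10 mm thick, and runs from 25 to 92 mm from the pivot, with free air on both sides: pinch it along pot_clamp's x and follow its arc
- glass_rod: Bystander: loose glass stirring rod, 7 mm thick, 180 mm long along its y, lying on the worktop near the front edge. Origin under its middle
- syringe: Bystander: loose plastic syringe, 29 x 115 mm, lying on the worktop to the right front. Origin under its middle
- jar_amber: Bystander: loose small amber jar with screw lid, 49 mm across, 76 mm high, on the worktop left of the clamp. Origin at the centre of its underside

How it is judged:
On the way, in this order (a step that is already met when the one before it is completed fails the run):
1. the cam lever is swung open and the rod is free (value of joint clamp_lever above 1.4 rad), for 0.2 s.
2. with the lever open, the rod's pad has pushed the pot home into the V and bears on it (value of joint clamp_lever above 1.2 rad and y of mixing_pot in the frame of pot_clamp between -0.0025 and 0.0025 m and angle between mixing_pot's own z axis and vertical below 0.06 rad and contact force between each of clamp_rod, back_stop and mixing_pot above 1 N), for 0.2 s.
3. the lever is flipped back over centre, fully down (value of joint clamp_lever below 0.1 rad), for 0.2 s.
At the end, for the whole second after the job is handed in: the lever is fully down past centre (below 0.1 rad), the pot stands upright (within 0.06 rad) with its axis within 2.5 mm of pot_clamp's x axis, centred in the V, and it is pressed with more than 1 N by the pad and more than 1 N against the V, at rest (value of joint clamp_lever below 0.1 rad and y of mixing_pot in the frame of pot_clamp between -0.0025 and 0.0025 m and angle between mixing_pot's own z axis and vertical below 0.06 rad and contact force between each of clamp_rod, back_stop and mixing_pot above 1 N and linear speed of mixing_pot below 0.01 m/s); the robot touches nothing.
It fails at once if the pad squashes the pot (more than 20 N) (contact force between clamp_rod and mixing_pot above 20 N).
It fails at once if the pot is tipped by more than 0.2 rad (angle between mixing_pot's own z axis and vertical above 0.2 rad).
It fails at once if the glass rod is moved by more than 15 mm (distance of glass_rod from where it was at the start of the episode above 0.015 m).
It fails at once if the syringe is moved by more than 15 mm (distance of syringe from where it was at the start of the episode above 0.015 m).
It fails at once if the amber jar is moved by more than 15 mm (distance of jar_amber from where it was at the start of the episode above 0.015 m).
It also fails if it takes over 67 s, if anything falls off the work surface, if the arm or the gripper's body presses on something with over 40 N, if the wrist force passes 120 N, or if a joint passes its speed limit or range.

## Robot

A 6-joint arm with a two-finger parallel gripper is mounted at the origin on a cart in front of the work surface, level with it; the furniture and walls round the work are solid. World frame = base frame: x ahead of the robot, y to its left, z up, the work surface at z = 0. Lengths are in m, angles in rad, forces in N, time in s.
With the tool pointing down it reaches from about 0.35 to 0.975 m from the base axis. Payload 4.9 kg.
Tool frame: the origin (TCP) lies on the centre line of the jaws, within the pads' length; the fingertips stand manip.tip_reach ahead of it and the grasp point (between the pads) is the TCP (manip.tip_reach is the distance from the TCP to the fingertips, in m); z points along the fingers, y is the line along which they close (so a half turn about z gives the same grasp; the last joint's range is limited). The gripper opens to 85 mm and grips with 20 to 120 N. Pads are 22 mm wide; open, the fingers measure 114 mm over their backs; the gripper's body (76 mm by 85 mm) begins 54 mm behind the grasp point. The pads swing forward as they close: fully open they stand 13 mm farther back than shut.
Start: joints at [-1.351, 0.053, 1.613, -0, 1.476, -0.119], TCP at [0.208, -0.589, 0.25] pointing down, gripper open.
Joint ranges: [-3.01, 3.01], [-1.01, 2.22], [0.06, 2.58], [-1.02, 4.17], [0.09, 2.62], [-3.14, 3.14]. Speed limits (rad/s): [2.57, 2.57, 3.14, 3.14, 3.14, 3.14].

## Interface

Orientations are given as a unit quaternion [w, x, y, z].
In Python, from plant import manip gives the robot as it stands. The module is installed in compiled form; this text tells all that it offers.
- The arm moves only by the tool move_arm, never from a script. Its argument "rows" is a list of rows, each a list of 7 numbers: the shift along the tool's x, y, z in cm, then the turn, a rotation vector about the tool's x, y, z in degrees, then the opening, from -1 (shut) to 1 (fully open). In form: [[tx, ty, tz, ax, ay, az, jaw], ...]. A call has 1 to 20 rows; each row shifts and turns the commanded pose from where the row before left it, along the tool's axes as they then stand; what a row does not reach is not made up. A row lasts 1/12 s, in which the tool goes at most 41.7 mm and 7.16 degrees, less where a joint would pass 70% of its speed; a pose out of reach is approached as far as the arm can. A call is refused whole if a number of a shift passes 4.17 or a number of a turn 7.16, either way. A call with a gripper value outside its range is refused whole. The fingers move at their own pace and stop on an object; the grip force is fixed at half the most. Time passes only in rows, so rows that do not move let the fingers close. It gives the time, the measured TCP pose, the force, the opening and the grip force at its end, in the units of the state.
- manip.state(): the state, without advancing time (a new reading comes with each control period).
- manip.grab_frame(name): name is "scene" or "side" or "wrist"; returns a dict with "img" (384x512x3 uint8, blue, green, red), "mtx" (3x3 intrinsics, pixels), "R" (3x3) and "t" (3): a world point X has camera coordinates R X + t. Camera axes: x right, y down, z forward; pixel columns grow to the right and rows downward; lengths in m; the calibration is good to about 2 mm. A picture is of the moment at which its call begins. There is no depth.
- manip.job_done(): hands the job in; it is judged then, once.
The state is a dict: "time": time; "joint_pos": joint angles; "joint_vel": joint speeds; "joint_efforts": joint torques, N m; "tool_pos": TCP position; "tool_rot": TCP orientation; "contact_force": force on the tool from outside, world axes, zero at the start; "ft_torque": the same for the moment, N m; "gripper_width": opening from 0.0 (shut) to 1.0 (fully open); "grasp_force": force on a finger pad.
Only numpy, scipy, OpenCV 4.12 (cv2) and the standard library are available. Lean on these libraries where they do the work, as an engineer would, in place of code of your own. Each camera call takes 0.05 s, during which the arm holds its last target. There are 200 camera calls.

## Working session

There is one attempt and no reset: what is moved stays moved. The work goes in short steps, Python scripts to look and compute and a tool call to move; the robot and the scene stay as the last step left them, time stands still between calls to the robot, and variables do not carry over. Pictures are saved under pics/ and viewed, at most 10 in all, crops included, and the job is handed in when it is done.

Besides the shell and the picture viewer there is one more tool, called after "Call:" as name([rows], argument=value, ...), one row to a line, values as JSON. move_arm: Moves the arm, as the interface text tells. Its arguments: {"type":"object","properties":{"rows":{"type":"array","items":{"type":"array","items":{"type":"number"}}}},"required":["rows"]}

```bash
mkdir -p pics
python3 - <<'E'
from plant import manip
import cv2,numpy as np
s=manip.state();print(s, manip.tip_reach)
for n in("scene","side"):
    f=manip.grab_frame(n);cv2.imwrite(f"pics/{n}0.png",f["img"]);np.savez(f"{n}0.npz",**f);print(n,(-f["R"].T@f["t"]).round(3),f["R"].round(2).tolist())
E
```

```text
{'time': 0.0, 'joint_pos': array([-1.35099251e+00,  5.33596930e-02,  1.61431585e+00,  9.93702594e-06,
        1.47598521e+00, -1.18970436e-01]), 'joint_vel': array([ 6.93391500e-04, -5.77691398e-05, -6.86409034e-04, -6.44813276e-04,
        4.26264293e-05,  5.09855846e-04]), 'joint_efforts': array([-3.60304948e-04, -3.93691921e+01, -3.70173848e+01, -9.65873483e-05,
        7.15765374e-03, -8.20888232e-06]), 'tool_pos': array([ 0.20759796, -0.58889058,  0.24904816]), 'tool_rot': array([-1.03298495e-03,  9.85687822e-01,  1.68577722e-01, -4.71718543e-05]), 'contact_force': array([-0.25350268, -0.71721807,  0.5786923 ]), 'ft_torque': array([ 0.01297521,  0.0253184 , -0.09525023]), 'grasp_force': 0.0, 'gripper_width': 0.9964398297207397} 0.019
scene [0.056 0.737 0.759] [[-0.82, -0.58, 0.01], [-0.37, 0.5, -0.78], [0.44, -0.65, -0.62]]
side [ 0.473 -0.69   0.737] [[1.0, -0.08, -0.0], [-0.05, -0.66, -0.75], [0.05, 0.75, -0.66]]
```

View pics/scene0.png

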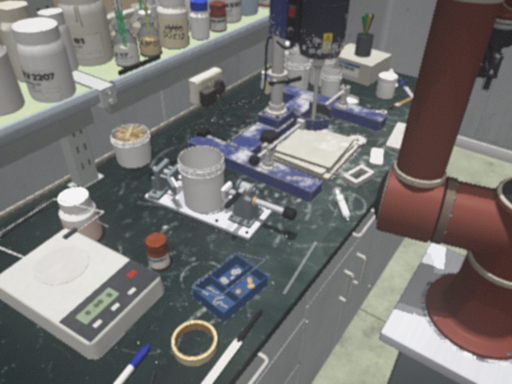

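View pics/side0.png

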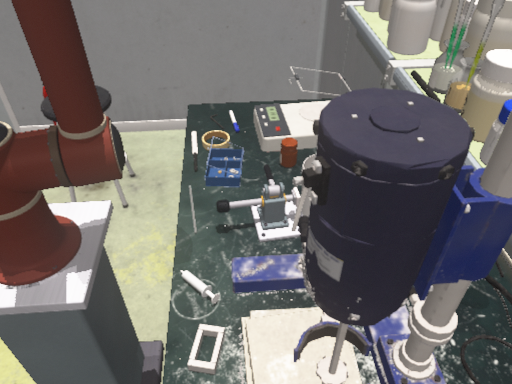

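Run:
```python
import cv2,numpy as np
a=cv2.imread("pics/scene0.png")[140:260,130:310];b=cv2.imread("pics/side0.png")[140:260,190:340]
a=cv2.resize(a,None,fx=4,fy=4,interpolation=2);b=cv2.resize(b,None,fx=4,fy=4,interpolation=2)
cv2.imwrite("pics/c1.png",a);cv2.imwrite("pics/c2.png",b)
```

```text
(no output)
```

View pics/c1.png

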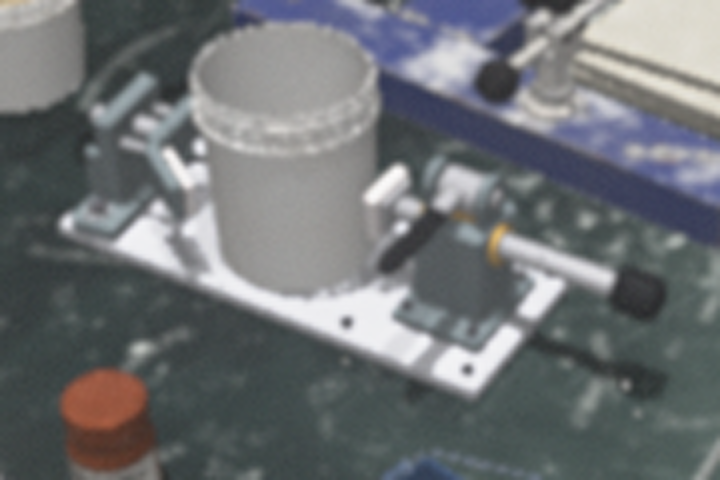

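View pics/c2.png

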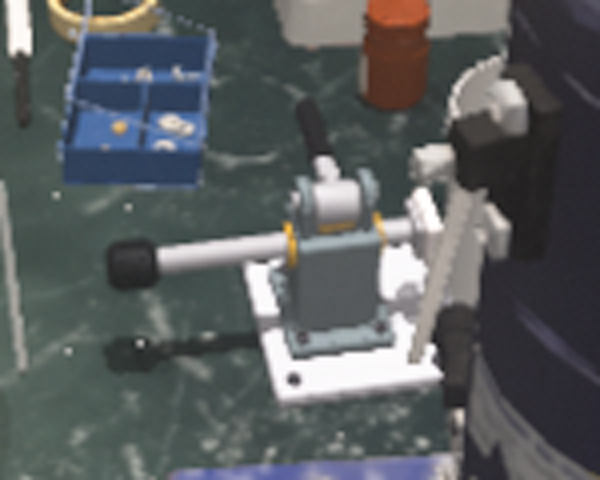

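```bash
cat > h.py <<'E'
import numpy as np,cv2
def ray(f,p):
    d=f["R"].T@np.linalg.inv(f["mtx"])@np.array([*p,1.]); return -f["R"].T@f["t"],d/np.linalg.norm(d)
def plane(f,p,z):
    o,d=ray(f,p); return o+d*(z-o[2])/d[2]
def tri(f,p,g,q):
    P=[k["mtx"]@np.c_[k["R"],k["t"]] for k in(f,g)]
    X=cv2.triangulatePoints(P[0],P[1],np.array(p,float).reshape(2,1),np.array(q,float).reshape(2,1)); return (X[:3]/X[3]).ravel()
E
python3 - <<'E'
from h import *
A=np.load("scene0.npz");B=np.load("side0.npz")
a=lambda x,y:(130+x/4-.4,140+y/4-.4)
b=lambda x,y:(190+x/4-.4,140+y/4-.4)
np.set_printoptions(precision=4,suppress=True)
print("knob",tri(A,a(638,290),B,b(133,263)),plane(A,a(638,290),.072),plane(B,b(133,263),.072))
print("tip",tri(A,a(390,262),B,b(305,106)),plane(A,a(390,262),.106),plane(B,b(305,106),.106))
print("root",tri(A,a(435,215),B,b(322,160)))
for p in((470,392),(65,225),(562,287)):print("plate",plane(A,a(*p),.012))
for p in((280,400),(440,375),(247,268)):print("plateB",plane(B,b(*p),.012))
print("rodfront B guide",plane(B,b(290,243),.072),plane(A,a(498,243),.072))
# pot rim ellipse centre: rim extremes in scene
print("pot rim",plane(A,a(285,80),.141))
print("jar",plane(A,a(105,390),.076))
E
```

```text
knob [0.45   0.0297 0.0741] [0.4528 0.0275 0.072 ] [0.4484 0.031  0.072 ]
tip [0.5601 0.1281 0.1079] [0.5629 0.1262 0.106 ] [0.5591 0.1294 0.106 ]
root [0.566  0.0765 0.1067]
plate [0.5194 0.1073 0.012 ]
plate [0.8382 0.1369 0.012 ]
plate [ 0.5293 -0.0077  0.012 ]
plateB [ 0.5303 -0.0296  0.012 ]
plateB [ 0.6271 -0.0172  0.012 ]
plateB [0.5188 0.0853 0.012 ]
rodfront B guide [0.5421 0.0409 0.072 ] [0.5468 0.0405 0.072 ]
pot rim [0.7002 0.0567 0.141 ]
jar [0.6447 0.2789 0.076 ]
```

Call:
move_arm([
  [0, 0, 0, 0, 0, -6.9, 1],
  [0, 0, 0, 0, 0, -6.9, 1],
  [0, 0, 0, 0, 0, -6.9, 1],
  [0, 0, 0, 0, 0, -6.9, 1],
  [0, 0, 0, 0, 0, -6.9, 1],
  [0, 0, 0, 0, 0, -6.9, 1],
  [0, 0, 0, 0, 0, -6.9, 0.5],
  [0, 0, 0, 0, 0, -6.9, 0],
  [0, 0, 0, 0, 0, -6.9, 0],
  [0, 0, 0, 0, 0, -6.9, 0],
  [0, 0, 0, 0, 0, -6.8, 0],
])

```text
time: 1.02
tool_pos: [0.2076, -0.5891, 0.2496]
tool_rot: [-0.001, 0.672, 0.741, 0.0]
contact_force: [0.7, -0.4, 0.1]
gripper_width: 0.498
grasp_force: 0.0
```

```bash
cat >> h.py <<'E'
from scipy.spatial.transform import Rotation as Rot
np.set_printoptions(precision=4,suppress=True)
def to(target,s=None):
    from plant import manip
    s=s or manip.state(); w=s["tool_rot"]; R=Rot.from_quat([*w[1:],w[0]]).as_matrix()
    print("t",round(s["time"],2),"pos",s["tool_pos"],"x",R[:,0],"y",R[:,1],"z",R[:,2],"F",s["contact_force"],"w",s["gripper_width"])
    print("shift cm",100*R.T@(np.array(target)-s["tool_pos"]))
E
python3 - <<'E'
from h import *
A=np.load("scene0.npz")
print(plane(A,(316,125),.03),plane(A,(318,50),.35))
to([.564,.118,.25])
E
```

```text
[ 0.643  -0.4517  0.03  ] [ 0.5741 -0.2773  0.35  ]
t 1.02 pos [ 0.2076 -0.5891  0.2496] x [-0.0967  0.9953  0.0012] y [ 0.9953  0.0967 -0.0002] z [-0.0003  0.0012 -1.    ] F [ 0.7354 -0.352   0.0733] w 0.4984909845239755
shift cm [66.9323 42.3101  0.0313]
```

Call:
move_arm([
  [3.35, 2.1, 0, 0, 0, 0, 0],
  [3.35, 2.1, 0, 0, 0, 0, 0],
  [3.35, 2.1, 0, 0, 0, 0, 0],
  [3.35, 2.1, 0, 0, 0, 0, 0],
  [3.35, 2.1, 0, 0, 0, 0, 0],
  [3.35, 2.1, 0, 0, 0, 0, 0],
  [3.35, 2.1, 0, 0, 0, 0, 0],
  [3.35, 2.1, 0, 0, 0, 0, 0],
  [3.35, 2.1, 0, 0, 0, 0, 0],
  [3.35, 2.1, 0, 0, 0, 0, 0],
  [3.35, 2.1, 0, 0, 0, 0, 0],
  [3.35, 2.1, 0, 0, 0, 0, 0],
  [3.35, 2.1, 0, 0, 0, 0, 0],
  [3.35, 2.1, 0, 0, 0, 0, 0],
  [3.35, 2.1, 0, 0, 0, 0, 0],
  [3.35, 2.1, 0, 0, 0, 0, 0],
  [3.35, 2.1, 0, 0, 0, 0, 0],
  [3.35, 2.1, 0, 0, 0, 0, 0],
  [3.35, 2.1, 0, 0, 0, 0, 0],
  [3.35, 2.1, 0, 0, 0, 0, 0],
])

```text
time: 2.68
tool_pos: [0.5653, 0.118, 0.2497]
tool_rot: [-0.0, 0.674, 0.739, -0.0]
contact_force: [0.8, -0.7, 0.0]
gripper_width: 0.498
grasp_force: 0.0
```

Run:
```python
from h import *
from plant import manip
to([.564,.118,.106])
f=manip.grab_frame("wrist");np.savez("w0.npz",**f);cv2.imwrite("pics/w0.png",f["img"])
print((-f["R"].T@f["t"]),f["R"])
```

```text
t 2.68 pos [0.5653 0.118  0.2497] x [-0.0913  0.9958 -0.0001] y [ 0.9958  0.0913 -0.0007] z [-0.0007 -0.0002 -1.    ] F [ 0.823  -0.6682  0.003 ] w 0.4984219540466406
shift cm [ 0.0137 -0.1226 14.3706]
[0.5591 0.1921 0.3723] [[ 0.9958  0.0916 -0.0005]
 [ 0.0876 -0.9508  0.2971]
 [ 0.0267 -0.2959 -0.9548]]
```

View pics/w0.png

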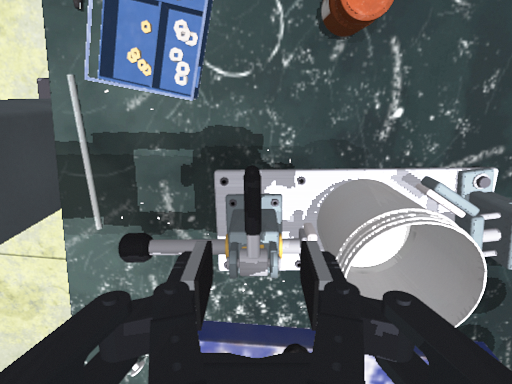

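Run:
```python
from h import *
W=np.load("w0.npz")
a,b=plane(W,(215,171),.012),plane(W,(497,168),.012)
print(a,b,np.arctan2(b[1]-a[1],b[0]-a[0]),np.linalg.norm(b-a))
for n,p,z in(("tip",(253,168),.108),("root",(253,232),.108),("knob",(136,246),.075),("rod",(220,246),.075),("potrim",(415,273),.141),("vpost",(482,182),.02)):print(n,plane(W,p,z))
```

```text
[0.5198 0.1038 0.012 ] [0.8396 0.1368 0.012 ] 0.10276234663957448 0.3215071019808179
tip [0.5618 0.1328 0.108 ]
root [0.5669 0.0749 0.108 ]
knob [0.451  0.0339 0.075 ]
rod [0.5359 0.0418 0.075 ]
potrim [0.7001 0.0656 0.141 ]
vpost [0.8215 0.1207 0.02  ]
```

Call:
move_arm([
  [0, -0.2, 3.6, 0, 0, 0, 0],
  [0, 0, 3.6, 0, 0, 0, 0],
  [0, 0, 3.6, 0, 0, 0, 0],
  [0, 0, 3.5, 0, 0, 0, 0],
  [0, 0, 0, 0, 0, 0, 0],
  [0, 0, 0, 0, 0, 0, -1],
  [0, 0, 0, 0, 0, 0, -1],
  [0, 0, 0, 0, 0, 0, -1],
  [0, 0, 0, 0, 0, 0, -1],
  [0, 0, 0, 0, 0, 0, -1],
  [0, 0, 0, 0, 0, 0, -1],
])

```text
time: 3.65
tool_pos: [0.5621, 0.1156, 0.1095]
tool_rot: [-0.001, 0.674, 0.739, -0.001]
contact_force: [-8.9, -2.0, 1.5]
gripper_width: 0.147
grasp_force: 58.9
```

Call:
move_arm([
  [-0.03, -0.1, -0.65, 0, 5, 0, -1],
  [-0.03, 0, -0.65, 0, 5, 0, -1],
  [-0.03, 0, -0.65, 0, 5, 0, -1],
  [-0.03, 0, -0.65, 0, 5, 0, -1],
  [-0.03, 0, -0.65, 0, 5, 0, -1],
  [-0.03, 0, -0.65, 0, 5, 0, -1],
  [-0.03, 0, -0.65, 0, 5, 0, -1],
  [-0.03, 0, -0.65, 0, 5, 0, -1],
  [-0.03, 0, -0.65, 0, 5, 0, -1],
  [-0.03, 0, -0.65, 0, 5, 0, -1],
  [0, 0, 0, 0, 0, 0, -1],
])

```text
time: 4.57
tool_pos: [0.5649, 0.0865, 0.1647]
tool_rot: [-0.312, 0.612, 0.669, 0.285]
contact_force: [-3.3, -2.5, -5.3]
gripper_width: 0.149
grasp_force: 59.2
```

Run:
```python
from h import *
to([0.57,.0,.2])
```

```text
t 4.57 pos [0.5649 0.0865 0.1647] x [-0.0568  0.6397  0.7665] y [ 0.996   0.0889 -0.0003] z [-0.0683  0.7635 -0.6422] F [-3.2911 -2.5451 -5.2621] w 0.14925670787542744
shift cm [-2.8572 -0.2645 -8.9061]
```

Call:
move_arm([
  [0, 0, 0, 0, 0, 0, 0.3],
  [0, 0, -1, 0, 0, 0, 0.3],
  [0, 0, -3, 0, 0, 0, 0.3],
  [0, 0, -4, 0, 0, 0, 0.3],
  [0, 0, -4, 0, 0, 0, 0.3],
  [0, 0, -2, 0, 0, 0, 0.3],
  [0, 0, 0, 0, 0, 0, 0.3],
  [0, 0, 0, 0, 0, 0, 0.3],
])

```text
time: 5.23
tool_pos: [0.5756, -0.0182, 0.2575]
tool_rot: [-0.309, 0.611, 0.671, 0.286]
contact_force: [-0.1, 0.1, -0.9]
gripper_width: 0.647
grasp_force: 0.0
```

Run:
```python
from h import *
from plant import manip
to([.43,.03,.2])
a=manip.grab_frame("scene");b=manip.grab_frame("side")
im=np.hstack([cv2.resize(a["img"][140:260,150:310],None,fx=2.5,fy=2.5),cv2.resize(b["img"][130:250,190:340],None,fx=2.5,fy=2.5)])
cv2.imwrite("pics/o1.png",im)
```

```text
t 5.23 pos [ 0.5756 -0.0182  0.2575] x [-0.0627  0.6428  0.7635] y [0.9959 0.0907 0.0055] z [-0.0657  0.7607 -0.6458] F [-0.1062  0.1015 -0.9319] w 0.6468340689958728
shift cm [ -0.3781 -14.0937   8.3382]
```

View pics/o1.png

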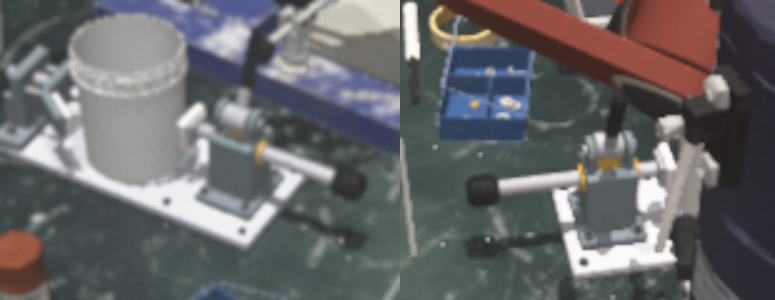

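Call:
move_arm([
  [0, 0, 0, 0, -7.1, 0, 0],
  [0, 0, 0, 0, -7.1, 0, -1],
  [0, 0, 0, 0, -7.1, 0, -1],
  [0, 0, 0, 0, -7.1, 0, -1],
  [0, 0, 0, 0, -7.1, 0, -1],
  [0, 0, 0, 0, -7.1, 0, -1],
  [0, 0, 0, 0, -7.1, 0, -1],
  [0, -3.5, 0, 0, 0, 0, -1],
  [0, -3.5, 0, 0, 0, 0, -1],
  [0, -3.5, 0, 0, 0, 0, -1],
  [0, -3.5, 0, 0, 0, 0, -1],
  [0, -3.2, 0, 0, 0, 0, -1],
  [0, 0, 0, 0, 0, 0, -1],
])

```text
time: 6.42
tool_pos: [0.3985, -0.032, 0.2521]
tool_rot: [-0.003, 0.674, 0.739, 0.001]
contact_force: [0.8, 0.1, -0.6]
gripper_width: 0.002
grasp_force: 0.0
```

Run:
```python
from h import *
from plant import manip
to([.402,.027,.072])
f=manip.grab_frame("wrist");np.savez("w1.npz",**f);cv2.imwrite("pics/w1.png",f["img"])
```

```text
t 6.42 pos [ 0.3985 -0.032   0.2521] x [-0.0922  0.9957  0.0058] y [ 0.9957  0.0922 -0.0027] z [-0.0032  0.0055 -1.    ] F [ 0.8097  0.1394 -0.588 ] w 0.0022300098372443045
shift cm [ 5.7386  0.945  18.0447]
```

View pics/w1.png

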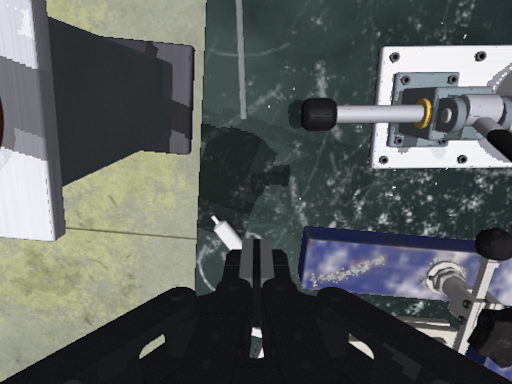

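Run:
```python
from h import *
W=np.load("w1.npz")
for p,z in(((319,114),.072),((302,114),.072),((335,114),.072),((430,111),.072),((243,118),.004),((320,98),.072),((320,130),.072)):print(p,plane(W,p,z))
a,b=plane(W,(383,47),.012),plane(W,(372,167),.012);print(a,b,(a+b)/2)
```

```text
(319, 114) [0.4502 0.0308 0.072 ]
(302, 114) [0.4348 0.0294 0.072 ]
(335, 114) [0.4648 0.0322 0.072 ]
(430, 111) [0.5503 0.0428 0.072 ]
(243, 118) [0.379  0.0163 0.004 ]
(320, 98) [0.449  0.0448 0.072 ]
(320, 130) [0.4533 0.0167 0.072 ]
[0.5174 0.1014 0.012 ] [ 0.5309 -0.0241  0.012 ] [0.5241 0.0387 0.012 ]
```

Call:
move_arm([
  [2.8, 0.4, 0, 0, 0, 0, -1],
  [2.9, 0.5, 0, 0, 0, 0, -1],
  [0, 0, 3.6, 0, 0, 0, -1],
  [0, 0, 3.6, 0, 0, 0, -1],
  [0, 0, 3.6, 0, 0, 0, -1],
  [0, 0, 3.6, 0, 0, 0, -1],
  [0, 0, 3.4, 0, 0, 0, -1],
  [0, 0, 0, 0, 0, 0, -1],
  [0, 0, 0, 0, 0, 0, -1],
])

```text
time: 7.22
tool_pos: [0.4049, 0.026, 0.0745]
tool_rot: [-0.005, 0.674, 0.739, 0.0]
contact_force: [0.6, 0.4, 0.9]
gripper_width: -0.0
grasp_force: 0.0
```

Call:
move_arm([
  [0, 0.4, 0, 0, 0, 0, -1],
  [0, 0.4, 0, 0, 0, 0, -1],
  [0, 0.4, 0, 0, 0, 0, -1],
  [0, 0.2, 0, 0, 0, 0, -1],
  [0, 0.2, 0, 0, 0, 0, -1],
])

```text
time: 7.63
tool_pos: [0.4232, 0.0263, 0.078]
tool_rot: [-0.002, 0.674, 0.739, 0.002]
contact_force: [-5.4, -1.2, 2.9]
gripper_width: 0.001
grasp_force: 2.4
```

Call:
move_arm([
  [0, 0.15, 0.1, 0, 0, 0, -1],
  [0, 0.15, 0.1, 0, 0, 0, -1],
  [0, 0.15, 0.1, 0, 0, 0, -1],
  [0, 0.15, 0, 0, 0, 0, -1],
  [0, 0.15, 0, 0, 0, 0, -1],
  [0, 0.15, 0, 0, 0, 0, -1],
])

```text
time: 8.13
tool_pos: [0.4312, 0.0274, 0.0733]
tool_rot: [-0.002, 0.674, 0.739, 0.001]
contact_force: [-6.6, -1.2, 3.4]
gripper_width: 0.0
grasp_force: 3.0
```

Call:
move_arm([
  [0, 0.15, 0, 0, 0, 0, -1],
  [0, 0.15, 0, 0, 0, 0, -1],
  [0, 0.15, 0, 0, 0, 0, -1],
  [0, 0.15, 0, 0, 0, 0, -1],
])

```text
time: 8.47
tool_pos: [0.4371, 0.028, 0.0733]
tool_rot: [-0.003, 0.674, 0.739, 0.001]
contact_force: [-5.2, -0.7, 3.3]
gripper_width: -0.002
grasp_force: 2.9
```

Call:
move_arm([
  [0, 0.1, 0, 0, 0, 0, -1],
  [0, 0.1, 0, 0, 0, 0, -1],
  [0, 0.1, 0, 0, 0, 0, -1],
])

```text
time: 8.72
tool_pos: [0.4401, 0.0283, 0.0733]
tool_rot: [-0.003, 0.674, 0.739, 0.001]
contact_force: [-5.9, 0.1, 3.1]
gripper_width: -0.001
grasp_force: 2.9
```

Run:
```python
from h import *
from plant import manip
to([.45,.03,.072])
a=manip.grab_frame("scene");b=manip.grab_frame("wrist")
np.savez("w2.npz",**b);np.savez("s2.npz",**a)
im=np.vstack([cv2.resize(a["img"][140:240,150:310],(640,400)),b["img"][:190,:][:, :].repeat(1,0) if 0 else cv2.resize(b["img"][0:192],(533,200)) if 0 else np.pad(b["img"][0:192],((0,0),(0,128),(0,0)))])
cv2.imwrite("pics/p2.png",im)
```

```text
t 8.72 pos [0.4401 0.0283 0.0733] x [-0.0908  0.9958  0.0056] y [ 0.9959  0.0908 -0.0015] z [-0.002   0.0054 -1.    ] F [-5.9039  0.1211  3.138 ] w -0.0011837408726007633
shift cm [0.0834 1.0008 0.127 ]
```

View pics/p2.png

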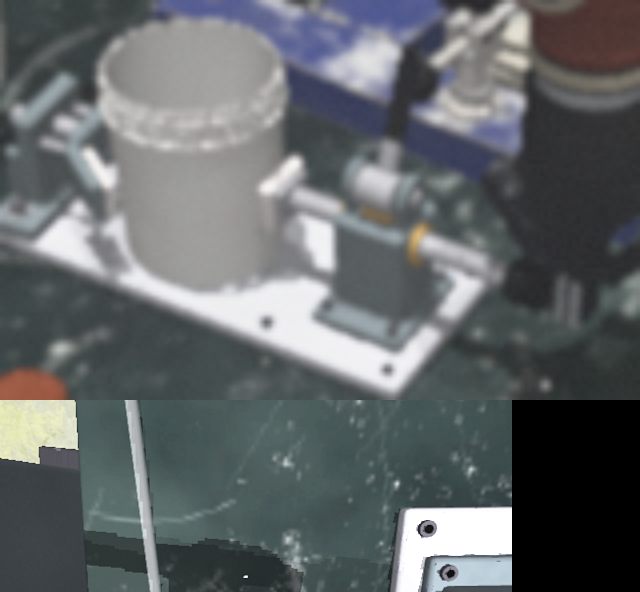

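Call:
move_arm([
  [0, 0.1, 0, 0, 0, 0, -1],
  [0, 0.1, 0, 0, 0, 0, -1],
  [0, 0.1, 0, 0, 0, 0, -1],
])

```text
time: 9.07
tool_pos: [0.4431, 0.0286, 0.0733]
tool_rot: [-0.003, 0.674, 0.739, 0.001]
contact_force: [-5.9, 0.3, 2.2]
gripper_width: -0.002
grasp_force: 2.9
```

Call:
move_arm([
  [0, 0.1, 0, 0, 0, 0, -1],
  [0, 0.1, 0, 0, 0, 0, -1],
])

```text
time: 9.23
tool_pos: [0.4451, 0.0288, 0.0733]
tool_rot: [-0.003, 0.674, 0.739, 0.001]
contact_force: [-6.1, 0.6, 3.1]
gripper_width: -0.003
grasp_force: 2.9
```

Call:
move_arm([
  [0, 0.1, 0, 0, 0, 0, -1],
  [0, 0.1, 0, 0, 0, 0, -1],
])

```text
time: 9.4
tool_pos: [0.447, 0.029, 0.0733]
tool_rot: [-0.003, 0.674, 0.739, 0.001]
contact_force: [-6.8, -0.3, 2.9]
gripper_width: -0.001
grasp_force: 2.9
```

Call:
move_arm([
  [0, 0.07, 0, 0, 0, 0, -1],
  [0, 0.07, 0, 0, 0, 0, -1],
])

```text
time: 9.57
tool_pos: [0.4484, 0.0291, 0.0733]
tool_rot: [-0.003, 0.674, 0.739, 0.001]
contact_force: [-5.8, 0.2, 2.2]
gripper_width: 0.001
grasp_force: 2.9
```

Call:
move_arm([
  [0, 0.07, 0, 0, 0, 0, -1],
  [0, 0.07, 0, 0, 0, 0, -1],
  [0, 0.07, 0, 0, 0, 0, -1],
])

```text
time: 9.82
tool_pos: [0.4504, 0.0293, 0.0733]
tool_rot: [-0.003, 0.674, 0.739, 0.001]
contact_force: [-6.0, -0.6, 2.4]
gripper_width: 0.001
grasp_force: 3.1
```

Call:
move_arm([
  [0, 0.07, 0, 0, 0, 0, -1],
  [0, 0.07, 0, 0, 0, 0, -1],
])

```text
time: 9.98
tool_pos: [0.4518, 0.0295, 0.0733]
tool_rot: [-0.003, 0.674, 0.739, 0.001]
contact_force: [-6.0, -0.3, 3.4]
gripper_width: 0.0
grasp_force: 3.1
```

Call:
move_arm([
  [0, 0.07, 0, 0, 0, 0, -1],
  [0, 0.07, 0, 0, 0, 0, -1],
  [0, 0.07, 0, 0, 0, 0, -1],
])

```text
time: 10.23
tool_pos: [0.4539, 0.0297, 0.0733]
tool_rot: [-0.003, 0.674, 0.739, 0.001]
contact_force: [-6.3, 0.4, 3.2]
gripper_width: -0.001
grasp_force: 3.1
```

Call:
move_arm([
  [0, 0.07, 0, 0, 0, 0, -1],
  [0, 0.07, 0, 0, 0, 0, -1],
])

```text
time: 10.4
tool_pos: [0.4548, 0.0298, 0.0732]
tool_rot: [-0.003, 0.674, 0.739, 0.001]
contact_force: [-10.7, -0.1, 6.5]
gripper_width: 0.001
grasp_force: 5.1
```

Call:
move_arm([
  [0, 0.04, 0, 0, 0, 0, -1],
  [0, 0, 0, 0, 0, 0, -1],
])

```text
time: 10.57
tool_pos: [0.4549, 0.0298, 0.0732]
tool_rot: [-0.004, 0.674, 0.739, 0.0]
contact_force: [-11.1, -1.2, 5.9]
gripper_width: 0.002
grasp_force: 5.2
```

Call:
move_arm([
  [0, 0.05, 0, 0, 0, 0, -1],
  [0, 0, 0, 0, 0, 0, -1],
])

```text
time: 10.73
tool_pos: [0.455, 0.0298, 0.0732]
tool_rot: [-0.004, 0.674, 0.739, -0.0]
contact_force: [-12.6, -0.6, 7.4]
gripper_width: -0.0
grasp_force: 6.2
```

Call:
move_arm([
  [0, 0.05, 0, 0, 0, 0, -1],
  [0, 0, 0, 0, 0, 0, -1],
  [0, 0, 0, 0, 0, 0, -1],
])

```text
time: 10.98
tool_pos: [0.455, 0.0298, 0.0732]
tool_rot: [-0.005, 0.674, 0.739, -0.001]
contact_force: [-14.1, -0.4, 11.1]
gripper_width: -0.002
grasp_force: 7.2
```

Call:
move_arm([
  [0, 0.05, 0, 0, 0, 0, -1],
  [0, 0, 0, 0, 0, 0, -1],
  [0, 0, 0, 0, 0, 0, -1],
])

```text
time: 11.23
tool_pos: [0.4551, 0.0298, 0.0732]
tool_rot: [-0.005, 0.674, 0.739, -0.001]
contact_force: [-16.4, -1.2, 11.8]
gripper_width: 0.0
grasp_force: 8.2
```

Call:
move_arm([
  [0, -0.2, 0, 0, 0, 0, -1],
  [0, -1, 0, 0, 0, 0, -1],
  [0, -1, 0, 0, 0, 0, -1],
  [0, 0, -3.5, 0, 0, 0, -1],
  [0, 0, -3.5, 0, 0, 0, -1],
  [0, 0, -3.5, 0, 0, 0, -1],
  [0, 0, -3.5, 0, 0, 0, -1],
  [0, 0, -3, 0, 0, 0, -1],
  [0, 0, 0, 0, 0, 0, -1],
])

```text
time: 11.98
tool_pos: [0.4403, 0.0266, 0.2521]
tool_rot: [0.005, 0.674, 0.739, 0.007]
contact_force: [0.2, -0.7, 0.5]
gripper_width: 0.001
grasp_force: 0.0
```

Run:
```python
from h import *
from plant import manip
to([.578,-.041,.25])
A=np.load("scene0.npz");W=np.load("w1.npz")
print("ball",tri(A,(254,159.6),W,(495,243)))
a=manip.grab_frame("scene");b=manip.grab_frame("wrist");np.savez("s3.npz",**a);np.savez("w3.npz",**b)
im=np.hstack([cv2.resize(a["img"][140:240,150:310],(640,400))[:, :400],cv2.resize(b["img"],None,fx=.78,fy=.78)[:]][:1]+[cv2.resize(b["img"],(400,300))] if 0 else [cv2.resize(a["img"][140:240,150:250],(400,400)),cv2.resize(b["img"][:300,200:],(400,400))])
cv2.imwrite("pics/p3.png",im)
```

```text
t 11.98 pos [0.4403 0.0266 0.2521] x [-0.0909  0.9959  0.0026] y [0.9957 0.0908 0.0163] z [ 0.016   0.004  -0.9999] F [ 0.205  -0.6851  0.4554] w 0.0013849630405044365
shift cm [-7.9824 13.0947  0.405 ]
ball [ 0.624  -0.0676  0.1036]
```

View pics/p3.png

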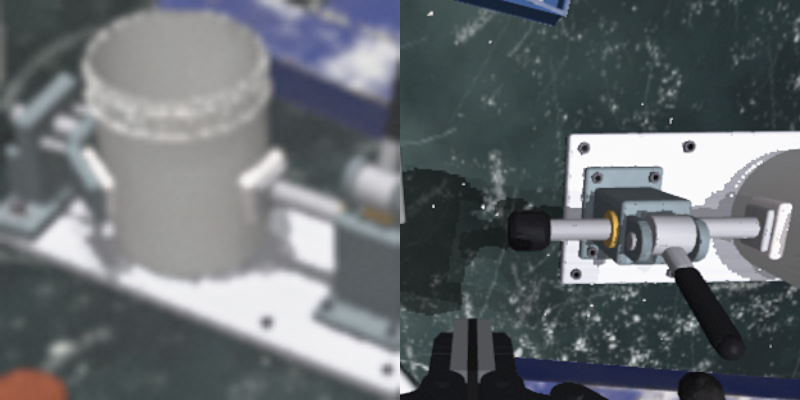

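Call:
move_arm([
  [-2, 0, 0, 0, 0, 0, -1],
  [-3, 0, 0, 0, 0, 0, -1],
  [-3, 1.1, 0, 0, 0, 0, -1],
  [0, 4, 0, 0, 0, 0, -1],
  [0, 4, 0, 0, 0, 0, -1],
  [0, 4, 0, 0, 0, 0, -1],
  [0, 0, 0, 0, 0, 0, -1],
])

```text
time: 12.67
tool_pos: [0.5775, -0.0408, 0.2372]
tool_rot: [-0.005, 0.674, 0.739, 0.001]
contact_force: [-1.4, -0.2, -0.6]
gripper_width: -0.002
grasp_force: 0.0
```

Run:
```python
from h import *
W=np.load("w3.npz");o,d=ray(W,(459,261));n=np.array([.9957,.0925,0]);O=np.array([.57,.044,.106])
X=o+d*(n@(O-o))/(n@d);print("tip",X,"y'",(X-O)@[-.0925,.9957,0],"z'",X[2]-.106)
to([.578,-.041,.193])
```

```text
tip [0.5731 0.0104 0.1866] y' -0.03371984073115503 z' 0.08062301198821521
t 12.67 pos [ 0.5775 -0.0408  0.2372] x [-0.0909  0.9958  0.0079] y [ 0.9958  0.091  -0.005 ] z [-0.0057  0.0074 -1.    ] F [-1.3825 -0.2139 -0.6027] w -0.0017020704919220222
shift cm [-0.0603  0.0737  4.4176]
```

Call:
move_arm([
  [0, 0, 2.2, 0, 0, 0, -1],
  [0, 0, 2.2, 0, 0, 0, -1],
  [1.4, 0, 0, 0, 0, 0, -1],
  [1.4, 0, 0, 0, 0, 0, -1],
  [1.4, 0, 0, 0, 0, 0, -1],
  [1.4, 0, 0, 0, 0, 0, -1],
  [1.3, 0, 0, 0, 0, 0, -1],
  [0.9, 0, 0.05, 0, 0, 0, -1],
  [0.9, 0, 0.05, 0, 0, 0, -1],
  [0.85, 0, 0.28, 0, 0, 0, -1],
  [0.85, 0, 0.28, 0, 0, 0, -1],
])

```text
time: 13.58
tool_pos: [0.5651, 0.0636, 0.195]
tool_rot: [-0.001, 0.674, 0.739, 0.003]
contact_force: [-1.3, -4.9, 5.4]
gripper_width: 0.0
grasp_force: 3.1
```

Run:
```python
from h import *
to(np.array([.570,.044,.1864])+.0187*np.array([-.0925,.9957,0]))
```

```text
t 13.58 pos [0.5651 0.0636 0.195 ] x [-0.0909  0.9959  0.0044] y [0.9959 0.0909 0.0032] z [ 0.0028  0.0046 -1.    ] F [-1.298  -4.9012  5.3751] w 0.0004493460309206953
shift cm [-0.1275  0.3048  0.8603]
```

Call:
move_arm([
  [0.5, 0.1, 0.8, 0, 0, 0, -1],
  [0.5, 0.1, 0.8, 0, 0, 0, -1],
  [0.5, 0, 0.9, 0, 0, 0, -1],
  [0.5, 0, 0.8, 0, 0, 0, -1],
  [0.4, 0, 0.8, 0, 0, 0, -1],
])

```text
time: 14.0
tool_pos: [0.5648, 0.0891, 0.1532]
tool_rot: [-0.002, 0.674, 0.739, 0.004]
contact_force: [1.3, 1.2, 3.9]
gripper_width: 0.004
grasp_force: 1.2
```

Run:
```python
from h import *
to(np.array([.570,.044,.126])+.057*np.array([-.0925,.9957,0]))
```

```text
t 14.0 pos [0.5648 0.0891 0.1532] x [-0.0908  0.9958  0.0079] y [0.9959 0.0908 0.003 ] z [ 0.0023  0.0081 -1.    ] F [1.299  1.1883 3.9016] w 0.0038105103694388767
shift cm [1.1437 0.0887 2.7339]
```

Call:
move_arm([
  [0.4, 0, 0.8, 0, 0, 0, -1],
  [0.3, 0, 0.8, 0, 0, 0, -1],
  [0.2, 0, 0.6, 0, 0, 0, -1],
  [0, 0, 0.3, 0, 0, 0, -1],
  [0, 0, 0.3, 0, 0, 0, -1],
  [0, 0, 0, 0, 0, 0, -1],
])

```text
time: 14.5
tool_pos: [0.5629, 0.0963, 0.1313]
tool_rot: [-0.003, 0.674, 0.739, -0.0]
contact_force: [-22.2, -3.3, 40.4]
gripper_width: -0.002
grasp_force: 20.1
```

Call:
move_arm([
  [0, 0, -0.5, 0, 0, 0, -1],
  [0, 0, -2, 0, 0, 0, -1],
  [0, 0, -3.5, 0, 0, 0, -1],
  [0, 0, -3.5, 0, 0, 0, -1],
  [0, 0, -3.5, 0, 0, 0, -1],
  [0, 0, 0, 0, 0, 0, -1],
  [0, 0, 0, 0, 0, 0, -1],
  [0, 0, 0, 0, 0, 0, -1],
  [0, 0, 0, 0, 0, 0, -1],
])

```text
time: 15.25
tool_pos: [0.5621, 0.0957, 0.2515]
tool_rot: [-0.004, 0.674, 0.739, 0.0]
contact_force: [-0.5, 0.8, -0.1]
gripper_width: 0.003
grasp_force: 0.0
```

Run:
```python
from h import *
from plant import manip
to([.5,.1,.2])
a=manip.grab_frame("scene");b=manip.grab_frame("wrist")
im=np.hstack([cv2.resize(a["img"][140:240,140:260],(440,367)),cv2.resize(b["img"][130:384,200:],(360,293)) if 0 else cv2.resize(b["img"][130:384,200:],(360,367))])
cv2.imwrite("pics/p4.png",im)
```

```text
t 15.25 pos [0.5621 0.0957 0.2515] x [-0.0908  0.9959  0.0056] y [ 0.9959  0.0908 -0.0045] z [-0.005   0.0052 -1.    ] F [-0.4849  0.8243 -0.0568] w 0.0025582345475003887
shift cm [ 0.9622 -6.1184  5.1878]
```

View pics/p4.png

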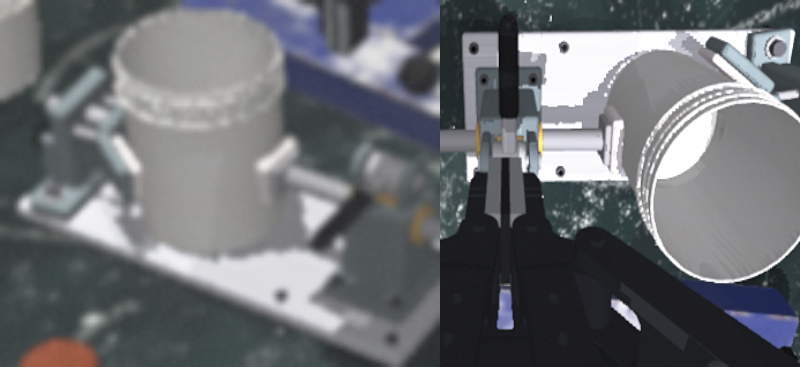

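The lever lies flat along +y (right view, (508,65)), the pad bears on the pot, the pot stands upright against the V, and the gripper is clear.

```bash
python3 -c "
from plant import manip
print(manip.job_done())"
```

```text
the job is handed in; nothing more can be done
None
```

I handed the job in: the lever is flipped back fully down, with the pot upright and gripped between pad and V and the arm clear. The interface gave no verdict, and I judged the pot's centring from the push force (about 11 N on the pot) and the pictures instead of measuring it.

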